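# Clamp a soil sample tube in the vice with its guarded knob

## Robot

A 7-joint arm with a two-finger parallel gripper is mounted at the origin on the work surface. World frame = base frame: x ahead of the robot, y to its left, z up, the work surface at z = 0. Lengths are in m, angles in rad, forces in N, time in s.
With the tool pointing down it reaches from about 0.4 to 0.85 m from the base axis. Payload 10.4 kg.
Tool frame: the origin (TCP) lies on the centre line of the jaws, within the pads' length; the fingertips stand 11 mm ahead of it and the grasp point (between the pads) lies 8 mm behind it; z points along the fingers, y is the line along which they close (so a half turn about z gives the same grasp; the last joint's range is limited). The gripper opens to 87 mm and grips with 3 to 60 N. Pads are 19 mm wide; open, the fingers measure 117 mm over their backs; the gripper's body (75 mm by 190 mm) begins 51 mm behind the grasp point.
Start: joints at [-1.241, 0.332, -0.065, 1.46, 0.022, 1.35, -0.088], TCP at [0.216, 0.587, 0.234] pointing down, gripper open.
Joint ranges: [-2.6, 2.6], [-0.5, 2.12], [-1.47, 1.34], [0.16, 2.42], [-1.27, 4.41], [0.06, 2.06], [-2.6, 2.6]. Speed limits (rad/s): [2.22, 2.22, 2.79, 2.79, 3.14, 3.14, 3.14].

## Interface

Orientations are given as a rotation vector (axis times angle).
In Python, from bench import monitor, optics, ticket gives the robot as it stands.
- The arm moves only by the tool arm_command, never from a script. Its argument "commands" is a list that holds one entry, the list of rows, each a list of 6 numbers: the shift along the tool's x, y, z in m, then the turn, a rotation vector about the tool's x, y, z in rad. In form: [[[tx, ty, tz, ax, ay, az], ...]]. A call has 1 to 8 rows; each row is the pose to reach, as a shift and turn from the pose commanded when the call began, along the tool's axes at that moment; what a row does not reach only later rows make up. A row lasts 1/8 s, in which the tool goes at most 62.5 mm and 10.7 degrees, less where a joint would pass 70% of its speed; a pose out of reach is approached as far as the arm can. A call with a gripper value outside its range is refused whole. "hand" is the closure, from 0 (fully open) to 1 (shut), set as the call begins (left out, the last holds). The fingers move at their own pace and stop on an object; "grip_force" is the grip in N (left out, the last holds). Time passes only in rows, so rows that repeat a pose let the fingers close. It gives the time, the measured TCP pose, the force, the opening and the grip force at its end, in the units of the state.
- monitor.read_state(): the state, without advancing time (a new reading comes with each control period).
- optics.grab_frame(name): name is "side" or "top"; returns the picture (400x640x3 uint8, red, green, blue); there is no depth.
- optics.camera_params(name): a dict with "mtx" (3x3 intrinsics, pixels), "camera_from_world" (4x4, takes a point from world to camera coordinates). Camera axes: x right, y up, looking along -z (the intrinsics and any distortion apply to the point x, -y, -z); pixel columns grow to the right and rows downward; lengths in m; the calibration is good to about 2 mm. A picture is of the moment at which its call begins. camera_params takes no time and is no camera call.
- ticket.sign_off(): hands the job in; it is judged then, once.
The state is a dict: "time": time; "qpos": joint angles; "qd": joint speeds; "tau": joint torques, N m; "position": TCP position; "orientation": TCP orientation; "wrist_force": force on the tool from outside, world axes, zero at the start; "torque": the same for the moment, N m; "grip_width": finger opening in m; "grip_force": force on a finger pad.
Only numpy, scipy, OpenCV 4.12 (cv2) and the standard library are available. Lean on these libraries where they do the work, as an engineer would, in place of code of your own. Each camera call takes 0.05 s, during which the arm holds its last target. There are 200 camera calls.

## Task

Stand the slim sample tube upright in the sample vice, between the jaw and the vee block, and let go of it. Then reach down inside the round guard and turn the clamping knob clockwise until the jaw holds the tube snugly against the vee block - firmly, about 8 newtons, but never crushing it - and let go. Do not lean on the guard, and leave the other things on the bench where they are.

Things in the scene. Friction and masses are not known exactly. Their poses are not given: they have to be found in the camera images.
- tube_mid (a point): middle (half-way up) of the slim, closed metal sample tube: a plain upright cylinder 38 mm in diameter, 76 mm tall, about 0.24 kg, with a dark band near each end. It stands loose on the bench; z is its long axis. The tin and the mould beside it are lower and fatter.
- vice: the sample vice, fixed to the bench: a steel bed plate 120 (x) by 225 (y) by 12 mm, a white console 104 mm square (top 44 mm above the bench) with the knob at one end and the clamping bay towards the other. Origin: on the bench, below the knob's axis. Its y axis points from the knob to the bay and is the clamping direction; z up. The bay is open above and on both x sides.
- bay (a point): where to stand the tube: point on top of the bed (12 mm above the bench), 89.4 mm from the knob's axis along the vice's y; axes as the vice's. A tube centred here has 4 mm or more free to jaw and vee block along y. These are 36 to 44 mm wide (x), their tops 38 to 42 mm above the bed: fingers that close along the vice's x pass beside them.
- jaw: moving jaw, a flat steel plate 36 mm wide, 40 mm tall; origin in the middle of its clamping face, at the top of the bed. The knob drives it along the vice's +y, 15 mm per radian, through a stiff spring of 20 N/mm. The vee block opposite was set by hand and its setting is not told: the jaw meets a tube seated in it somewhere between 0.7 and 1.3 rad of knob reading.
- knob_grip (a point): grip point of the clamping knob, on its vertical axis, 72 mm above the bench: an upright bar handle 38 mm long, 14 mm thick, 28 mm tall, top at 82 mm. The point's x axis runs along the bar, y across its thickness, z up. It stands inside the guard; the floor there is 44 mm above the bench, and fingertips may go down to 5 mm above it.
- clamp_knob (a joint): knob angle, rad: 0 = jaw fully back, grows clockwise seen from above, at most 1.8; starts at 0 to 0.15 and stays where left. Friction takes 0.12 N m to turn; each newton of clamping adds 0.015 N m. Let go, it can hold about 8 N of clamping; if tightened harder it settles back to that. Tight enough at about 0.25 N m; above 0.42 N m (20 N) the sample is crushed.
- guard: the guard round the knob, a fixed grey collar with a vertical axis: 76 mm inside diameter, 96 mm outside, from 44 to 88 mm above the bench; origin on the knob's axis at its lower end. A hand opened wider than about 40 mm does not go in. It must not be pressed with more than 15 N.
- tin: bystander: round moisture tin, 57 mm in diameter, 34 mm tall, origin under its centre
- mould: bystander: flanged steel mould, 66 mm in diameter, 58 mm tall, origin under its centre
- stone: bystander: flat porous disc, 70 mm in diameter, 12 mm thick, origin under its centre
- wash: bystander: white bottle, 60 mm in diameter, 150 mm tall, origin under its centre
- spatula: bystander: spatula lying on the bench at the far side
- wrench: bystander: spanner lying on the bench at the robot's right
There are look-alikes about, which are no part of the job. What is shaped like the part that bears tube_mid but blue or turquoise is not meant.

How it is judged:
On the way, in this order (a step that is already met when the one before it is completed fails the run):
1. the tube stands upright on the bed in the bay, let go (angle between tube_mid's own z axis and vertical below 0.06 rad and horizontal distance between tube_mid and bay below 0.015 m and z of tube_mid in the frame of bay below 0.042 m and contact force between the fingers and tube below 0.2 N), for 0.2 s.
2. the jaw clamps the tube with at least 5 N (contact force between jaw and tube above 5 N), for 0.2 s.
At the end, for the whole second after the job is handed in: The tube stands upright (within 0.06 rad) on the bed, its middle no more than 42 mm above the bed and within 15 mm of the bay point sideways, at rest, and the jaw still presses on it with more than 4 N after the knob is let go (contact force between jaw and tube above 4 N and angle between tube_mid's own z axis and vertical below 0.06 rad and horizontal distance between tube_mid and bay below 0.015 m and z of tube_mid in the frame of bay below 0.042 m and linear speed of tube below 0.01 m/s); the robot touches nothing.
It fails at once if the jaw presses on the tube with more than 20 N (contact force between jaw and tube above 20 N).
It fails at once if the guard is pressed with more than 15 N (contact force between any of the fingers, the arm and guard above 15 N).
It fails at once if a bystander is moved by more than 30 mm (distance of any of tin, mould, stone, wash, spatula, wrench from where it was at the start of the episode above 0.03 m).
It also fails if it takes over 70 s, if anything falls off the work surface, if the arm or the gripper's body presses on something with over 40 N, if the wrist force passes 120 N, or if a joint passes its speed limit or range.

## Working session

There is one attempt and no reset: what is moved stays moved. The work goes in short steps, Python scripts to look and compute and a tool call to move; the robot and the scene stay as the last step left them, time stands still between calls to the robot, and variables do not carry over. Pictures are saved under pics/ and viewed, at most 10 in all, crops included, and the job is handed in when it is done.

Besides the shell and the picture viewer there is one more tool, called after "Call:" as name(argument=value, ...), one argument or row to a line, values as JSON. arm_command: Moves the arm, as the interface text tells. Its arguments: {"type":"object","properties":{"commands":{"type":"array","items":{"type":"array","items":{"type":"array","items":{"type":"number"}}}},"hand":{"type":"number"},"grip_force":{"type":"number"}},"required":["commands"]}

```bash
mkdir -p pics; python3 - <<'E'
from bench import monitor, optics
import cv2
for n in("top","side"):
    f=optics.grab_frame(n); cv2.imwrite(f"pics/{n}0.png",f[:,:,::-1]); p=optics.camera_params(n); print(n,p)
s=monitor.read_state(); print({k:s[k] for k in("time","position","orientation","wrist_force","grip_width")})
E
```

```text
top {'mtx': array([[378.42659156,   0.        , 318.32719853],
       [  0.        , 378.42659156, 197.68468889],
       [  0.        ,   0.        ,   1.        ]]), 'camera_from_world': array([[ 2.57994663e-02, -9.99650765e-01,  5.72147343e-03,
         8.08297163e-03],
       [ 9.81928815e-01,  2.64146579e-02,  1.87398152e-01,
        -5.71570360e-01],
       [-1.87483837e-01,  7.83307315e-04,  9.82267376e-01,
        -8.03423015e-01],
       [ 0.00000000e+00,  0.00000000e+00,  0.00000000e+00,
         1.00000000e+00]])}
side {'mtx': array([[427.05780359,   0.        , 323.8785269 ],
       [  0.        , 427.05780359, 202.43564559],
       [  0.        ,   0.        ,   1.        ]]), 'camera_from_world': array([[ 0.76069178, -0.64872016, -0.02258683, -0.4194672 ],
       [ 0.41365621,  0.45765184,  0.78704722, -0.31111615],
       [-0.50023649, -0.60804354,  0.61647912, -0.68037008],
       [ 0.        ,  0.        ,  0.        ,  1.        ]])}
{'time': 0.1, 'position': array([0.21580411, 0.58620544, 0.23284402]), 'orientation': array([-5.51113683e-01, -3.09268703e+00,  1.99671358e-03]), 'wrist_force': array([-0.35754192, -0.09994718,  0.20243738]), 'grip_width': 0.08696411297081205}
```

View pics/top0.png

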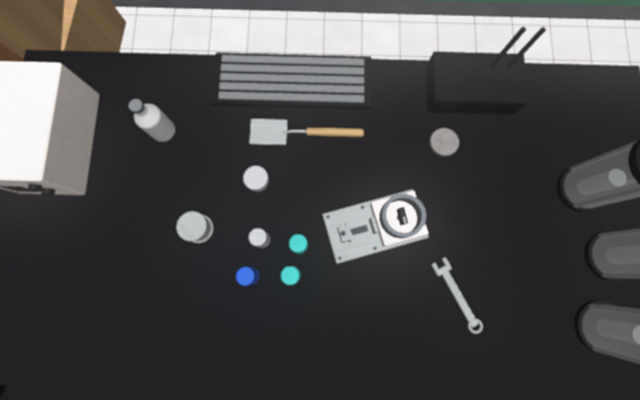

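View pics/side0.png

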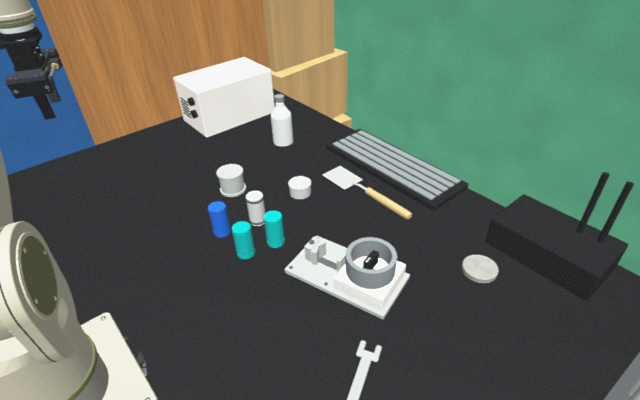

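Candidates for the tube, as top-view pixels:
- light-coloured tube (258,237)
- tin (256,178)
- mould (195,227)
- blue look-alike (245,276)
- turquoise look-alikes (298,243) and (290,275)

The tube is the slim light cylinder at top (258,237) and side (256,208). I'll check it in one crop.

```bash
cat > h.py <<'E'
import numpy as np, cv2
from bench import monitor, optics
def ray(n,u,v):
    p=optics.camera_params(n);T=p["camera_from_world"];K=p["mtx"]
    d=np.linalg.solve(K,[u,v,1.])*[1,-1,-1]
    R=T[:3,:3]; return -R.T@T[:3,3], R.T@d
def on(n,u,v,z):
    c,d=ray(n,u,v); return c+d*(z-c[2])/d[2]
def px(n,P):
    p=optics.camera_params(n);T=p["camera_from_world"]
    q=(T[:3,:3]@np.atleast_2d(P).T).T+T[:3,3]; q=q*[1,-1,-1]@p["mtx"].T
    return q[:,:2]/q[:,2:]
def blobs(n,img,mask,amin=40):
    k,l,s,c=cv2.connectedComponentsWithStats(mask.astype(np.uint8))
    return [(s[i].tolist(),c[i].round(1).tolist()) for i in range(1,k) if s[i,4]>=amin]
E
python3 - <<'E'
from h import *
t=cv2.imread('pics/top0.png'); s=cv2.imread('pics/side0.png')
a=cv2.resize(t[180:270,225:435],None,fx=3.8,fy=3.8,interpolation=cv2.INTER_CUBIC)
b=cv2.resize(s[180:320,200:420],None,fx=1.8,fy=1.8,interpolation=cv2.INTER_CUBIC)
o=np.zeros((a.shape[0]+b.shape[0],a.shape[1],3),np.uint8);o[:a.shape[0]]=a;o[a.shape[0]:,:b.shape[1]]=b
cv2.imwrite('pics/c1.png',o);print(o.shape)
for n,im in(('top',t),('side',s)):
    h=cv2.cvtColor(im,cv2.COLOR_BGR2HSV); m=(h[...,2]>110)
    print(n,[x for x in blobs(n,im,m) if 150<x[1][0]<450 and 100<x[1][1]<330])
print(on('top',258,237,.076),on('top',403,215,.082),on('side',256,208,.038))
E
```

```text
(594, 798, 3)
top [([134, 104, 40, 37, 902], [154.3, 122.5]), ([249, 118, 115, 27, 1489], [290.0, 131.4]), ([431, 128, 28, 28, 605], [444.3, 141.3]), ([243, 165, 25, 26, 502], [255.2, 177.5]), ([323, 189, 106, 75, 4681], [374.2, 226.1]), ([176, 211, 37, 32, 860], [193.3, 226.6]), ([248, 228, 19, 19, 278], [257.4, 236.9]), ([289, 234, 19, 19, 286], [297.8, 243.1]), ([236, 266, 19, 20, 311], [245.1, 275.9]), ([281, 266, 19, 19, 298], [289.9, 275.1])]
side [([0, 0, 640, 400, 115909], [323.0, 117.1]), ([216, 163, 30, 34, 786], [230.8, 179.7]), ([322, 166, 90, 53, 996], [363.0, 188.6]), ([288, 175, 24, 25, 469], [299.6, 186.7]), ([232, 190, 53, 69, 1802], [257.1, 226.0]), ([207, 201, 24, 37, 620], [218.8, 218.6]), ([284, 235, 126, 84, 6152], [352.0, 272.0])]
[0.47696006 0.15129    0.076     ] [ 0.53245217 -0.16187532  0.082     ] [0.47758004 0.15460895 0.038     ]
```

View pics/c1.png

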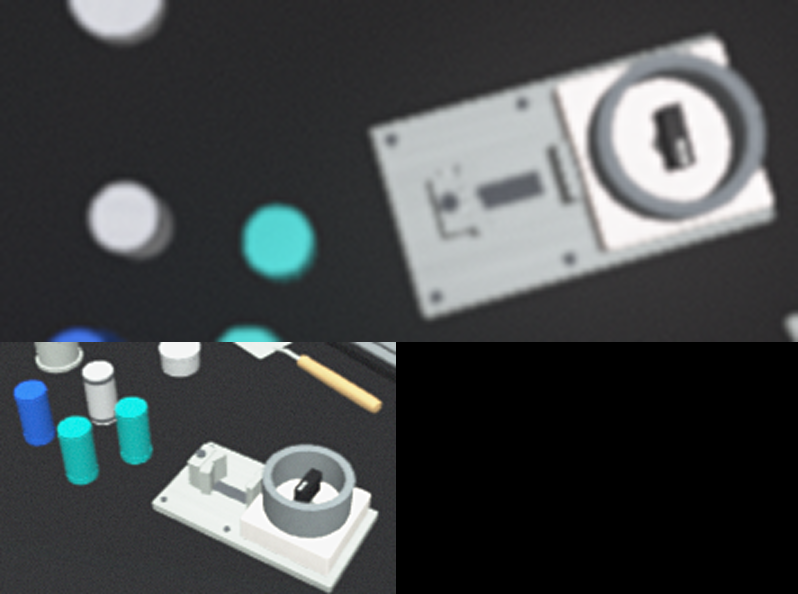

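The crop shows the plain light tube with dark bands at crop (124,217), which is top pixel (257.6,237). The knob bar is at crop (672,137), running nearly parallel to the console's edge. The bed's free end is at crop (370,130)–(425,318). Next I'll fit the vice pose.

```bash
python3 - <<'E'
from h import *
t=cv2.imread('pics/top0.png')
# bed edges
g=cv2.cvtColor(t,cv2.COLOR_BGR2GRAY); m=(g>90).astype(np.uint8)
k,l,s,c=cv2.connectedComponentsWithStats(m)
i=l[250,345]; mm=(l==i).astype(np.uint8)
cn=max(cv2.findContours(mm,0,cv2.CHAIN_APPROX_NONE)[0],key=cv2.contourArea)[:,0].astype(float)
L=on('top',322.4,214.2,.012);M=on('top',336.8,263.7,.012)
# refine three edges by line fits near guesses
def line(a,b,w=3):
    a=np.array(a);b=np.array(b);d=(b-a)/np.linalg.norm(b-a);r=cn-a
    q=cn[(abs(r@[-d[1],d[0]])<w)&(r@d>4)&(r@d<np.linalg.norm(b-a)-4)]
    v=cv2.fitLine(q.astype(np.float32),cv2.DIST_HUBER,0,.01,.01).ravel(); return v,len(q)
A,B=(322.4,214.2),(336.8,263.7)
e=[line(A,B),line(A,(368,201)),line(B,(380,252))]
def X(p,q):
    s=np.linalg.solve(np.array([p[:2],-q[:2]]).T,q[2:]-p[2:]);return p[2:]+s[0]*p[:2]
c1=X(e[0][0],e[1][0]);c2=X(e[0][0],e[2][0]); print(c1,c2,[x[1] for x in e])
P=on('top',*c1,.012);Q=on('top',*c2,.012); print(P,Q,np.linalg.norm(P-Q))
for v,_ in e:
    a=on('top',*v[2:],.012);b=on('top',*(v[2:]+10*v[:2]),.012);print('edge angle',np.degrees(np.arctan2(*(b-a)[1::-1])))
print('tube',on('top',257.4,236.9,.076))
# guard: grey mask
h=t[185:250,370:435].astype(int)
print(h[30,::3].tolist())
print(h[::3,33].tolist())
E
```

```text
[321.80252 213.41096] [336.1851  263.55377] [42, 39, 35]
[0.54162398 0.01392757 0.012     ] [ 0.42590494 -0.02199403  0.012     ] 0.12116624285865005
edge angle -162.75458290018483
edge angle -72.94763159578189
edge angle -72.75110217041764
tube [0.47714156 0.15259752 0.076     ]
[[202, 201, 196], [140, 142, 143], [239, 240, 243], [162, 162, 167], [120, 116, 112], [169, 164, 161], [247, 247, 250], [245, 245, 248], [247, 247, 249], [157, 156, 162], [58, 57, 58], [75, 73, 74], [185, 184, 190], [246, 247, 249], [246, 245, 248], [240, 240, 244], [70, 69, 69], [109, 105, 102], [158, 151, 144], [57, 57, 57], [49, 48, 49], [50, 50, 51]]
[[50, 49, 50], [49, 48, 49], [116, 116, 114], [164, 160, 156], [129, 125, 120], [101, 101, 101], [249, 249, 251], [217, 216, 223], [82, 81, 83], [71, 69, 70], [75, 73, 74], [157, 158, 159], [110, 109, 111], [143, 143, 147], [247, 247, 249], [246, 246, 249], [169, 166, 163], [136, 131, 125], [227, 229, 233], [194, 194, 190], [88, 89, 88], [55, 54, 55]]
```

```bash
python3 - <<'E'
from h import *
x=np.radians(17.2);ex=np.array([np.cos(x),np.sin(x),0]);ey=np.array([-np.sin(x),np.cos(x),0])
for n,roi in(('top',(185,245,372,432)),('side',(235,290,340,400))):
    t=np.mean([optics.grab_frame(n)[:,:,::-1].astype(float) for _ in range(3)],0) if 1 else 0
    cv2.imwrite(f'pics/{n}m.png',t)
    m=np.zeros(t.shape[:2],np.uint8);a,b,c,d=roi
    q=t[a:b,c:d]; m[a:b,c:d]=((q[...,0]-q[...,2])>3.5)&(q[...,1]>75)&(q[...,1]<200)
    m=cv2.morphologyEx(m,cv2.MORPH_OPEN,np.ones((2,2)))
    cn=max(cv2.findContours(m,0,cv2.CHAIN_APPROX_NONE)[0],key=cv2.contourArea)
    if n=='top':
        W=np.array([on('top',*p,.088) for p in cv2.convexHull(cn)[:,0]])[:,:2].astype(np.float32)
        cc,r=cv2.minEnclosingCircle(W); print('guard',cc,r,len(cn)); e=cv2.fitEllipse(W);print(e)
        G=np.array([*cc,0])
P=np.array([0.54162398,0.01392757,0]);Q=np.array([0.42590494,-0.02199403,0]);C=(P+Q)/2
print('bed end to guard y',(G-C)@ey,'x',(G-C)@ex)
# dark knob bar
t=cv2.imread('pics/topm.png');g=t[:,:,1].astype(int)
m=np.zeros(g.shape,np.uint8);m[200:231,392:416]=(g[200:231,392:416]<120)
for z in blobs('top',t,m,15):print(z)
for r in range(202,228):print(r,g[r,394:414].tolist())
E
```

```text
guard (0.5304957032203674, -0.1635485291481018) 0.04970879852771759 126
((0.5309135317802429, -0.16363491117954254), (0.09471005201339722, 0.09890744835138321), 42.07112503051758)
bed end to guard y -0.1662003185124833 x -0.002528612579784496
([402, 200, 14, 10, 50], [411.1, 202.6])
([397, 208, 9, 17, 93], [400.8, 214.9])
202 [230, 237, 240, 244, 247, 246, 244, 243, 242, 238, 231, 205, 166, 128, 96, 77, 69, 69, 70, 76]
203 [246, 247, 247, 247, 247, 247, 247, 248, 248, 249, 248, 244, 234, 204, 164, 125, 88, 70, 68, 70]
204 [247, 247, 246, 247, 247, 247, 247, 248, 248, 249, 249, 249, 248, 243, 231, 194, 142, 96, 73, 68]
205 [246, 247, 247, 248, 248, 248, 249, 249, 246, 244, 246, 248, 248, 248, 246, 237, 207, 158, 108, 74]
206 [246, 247, 248, 249, 249, 246, 243, 238, 225, 217, 232, 246, 248, 247, 247, 246, 242, 224, 168, 104]
207 [246, 248, 248, 246, 237, 212, 187, 169, 147, 148, 202, 243, 248, 247, 246, 247, 248, 246, 221, 146]
208 [247, 247, 240, 212, 171, 132, 105, 92, 82, 100, 172, 238, 248, 247, 247, 247, 247, 249, 241, 192]
209 [247, 243, 217, 146, 92, 71, 66, 66, 64, 82, 145, 223
[... 1275 characters left out ...]
44, 57, 96, 154, 179, 139, 146, 215, 242, 246, 246, 246, 247]
223 [245, 245, 247, 248, 239, 178, 93, 51, 59, 84, 129, 163, 169, 197, 234, 246, 247, 246, 247, 248]
224 [245, 245, 246, 246, 241, 204, 137, 106, 120, 143, 164, 198, 227, 238, 246, 247, 247, 247, 247, 248]
225 [245, 245, 246, 246, 245, 233, 204, 189, 208, 229, 234, 239, 245, 247, 247, 247, 246, 247, 248, 247]
226 [246, 246, 246, 246, 246, 244, 239, 238, 243, 247, 247, 247, 247, 246, 246, 246, 246, 247, 248, 240]
227 [246, 247, 246, 246, 246, 246, 245, 246, 246, 247, 247, 246, 246, 246, 246, 246, 247, 248, 244, 217][ WARN:0@0.615] global loadsave.cpp:1063 imwrite_ Unsupported depth image for selected encoder is fallbacked to CV_8U.
```

```bash
python3 - <<'E'
from h import *
from scipy.optimize import least_squares
x=np.radians(17.2);ex=np.array([np.cos(x),np.sin(x),0]);ey=np.array([-np.sin(x),np.cos(x),0])
C=np.array([.48376,-.00403,0])
R=on('top',404.1,209,.082);S=on('top',407.2,221,.082);d=R-S
print('bar yaw',np.degrees(np.arctan2(d[1],d[0])))
mid=(R+S)/2+ey*.007
T=on('top',400.5,207.2,.082);B=on('top',404.5,224,.082);print('bar y->',(mid-C)@ey,'bar ends x',(T-C)@ex,(B-C)@ex)
# guard outer far edge & inner edges by radial gradient
g=cv2.imread('pics/topm.png')[:,:,1].astype(np.float32)
G=np.array([.5325,-.1645,.088])
def edge(r0,sign,angs):
    out=[]
    for a in angs:
        rr=np.arange(r0-.006,r0+.006,.0004);P=G+np.outer(rr,[np.cos(a),np.sin(a),0])
        q=px('top',P).astype(np.float32);v=cv2.remap(g,q[:,0].reshape(1,-1),q[:,1].reshape(1,-1),1)[0]
        dv=np.gradient(cv2.GaussianBlur(v.reshape(1,-1),(0,0),2)[0]);i=np.argmax(dv*sign)
        out.append(P[i,:2])
    return np.array(out)
aw=np.arange(-1.4,.6,.1) # away from camera: outer edge over dark bench / console
for nm,pts,r in(('outer far',edge(.048,-1,np.arange(-1.5,.8,.08)),.048),('inner near',edge(.038,-1,np.arange(1.3,4.2,.1)),.038)):
    s=least_squares(lambda p:np.hypot(*(pts-p).T)-r,G[:2],loss='soft_l1',f_scale=.001);e=s.x
    q=np.array([*e,0])-C;print(nm,e,q@ex,q@ey,np.abs(s.fun).mean())
# profile along bed centerline in the bay
for y in np.arange(-.125,.003,.003):
    P=C+ey*y;print(round(y*1000),[int(g[int(round(v)),int(round(u))]) for u,v in px('top',np.array([P+ex*o+[0,0,.012] for o in(-.015,-.008,0,.008,.015)]))])
E
```

```text
bar yaw 13.505605005032033
bar y-> -0.16374270402631474 bar ends x 0.017659745282198516 -0.01974292277330256
outer far [ 0.53578588 -0.16132748] 0.0031850631505236713 -0.16564734951523294 0.0010709237899663067
inner near [ 0.53277601 -0.16017923] 0.0006493515594269052 -0.16366040739568616 0.0008863917402111625
-125 [245, 216, 184, 174, 233]
-122 [243, 236, 224, 222, 238]
-119 [144, 189, 201, 195, 198]
-116 [149, 175, 176, 171, 176]
-113 [176, 195, 197, 193, 195]
-110 [160, 187, 192, 187, 186]
-107 [133, 143, 146, 142, 136]
-104 [110, 111, 111, 118, 99]
-101 [172, 174, 174, 166, 173]
-98 [194, 200, 200, 198, 200]
-95 [201, 199, 195, 197, 202]
-92 [202, 187, 148, 183, 202]
-89 [201, 149, 97, 145, 202]
-86 [201, 178, 96, 157, 201]
-83 [201, 165, 97, 168, 202]
-80 [201, 152, 96, 139, 202]
-77 [201, 174, 96, 157, 201]
-74 [201, 161, 96, 168, 200]
-71 [201, 148, 97, 142, 201]
-68 [200, 180, 96, 156, 201]
-65 [200, 172, 96, 164, 201]
-62 [199, 147, 95, 143, 200]
-59 [198, 176, 94, 155, 199]
-56 [193, 170, 108, 166, 198]
-53 [193, 177, 142, 160, 198]
-50 [194, 197, 190, 195, 197]
-47 [183, 194, 194, 191, 194]
-44 [171, 192, 191, 190, 192]
-41 [151, 195, 180, 184, 194]
-38 [177, 197, 155, 172, 196]
-35 [182, 195, 101, 127, 197]
-32 [159, 197, 103, 151, 196]
-29 [159, 186, 140, 145, 179]
-26 [143, 155, 126, 132, 145]
-23 [180, 181, 184, 176, 152]
-20 [195, 197, 198, 194, 195]
-17 [197, 199, 200, 195, 197]
-14 [196, 198, 198, 195, 197]
-11 [197, 197, 198, 195, 195]
-8 [197, 198, 198, 196, 197]
-5 [197, 199, 198, 197, 196]
-2 [185, 184, 179, 174, 167]
1 [72, 68, 73, 122, 114]
```

```bash
python3 - <<'E'
from h import *
x=np.radians(17.2);ex=np.array([np.cos(x),np.sin(x),0]);ey=np.array([-np.sin(x),np.cos(x),0])
C=np.array([.48376,-.00403,0]);K=C-ey*.164
print('cam',ray('top',0,0)[0],'K',K)
g=cv2.imread('pics/topm.png');s=cv2.imread('pics/sidem.png')
# draw predicted: console front at y=52 z=.044, bed end, guard, bay tube circles at z .012, top .088
def pl(im,n,P,c):
    for u,v in px(n,np.array(P))*1: cv2.circle(im,(int((u-o[0])*f),int((v-o[1])*f)),1,c,-1)
out=[]
for n,im,o,(w,h) in(('top',g,(310,180),(130,90)),('side',s,(275,225),(145,100))):
    f=5.5;I=cv2.resize(im[o[1]:o[1]+h,o[0]:o[0]+w],None,fx=f,fy=f,interpolation=cv2.INTER_CUBIC)
    V=lambda a,b,z:K+ex*a+ey*b+[0,0,z]
    tt=np.linspace(0,6.28,60)
    pl(I,n,[V(a,.052,.044) for a in np.linspace(-.052,.052,30)],(0,0,255))
    pl(I,n,[V(a,-.052,.044) for a in np.linspace(-.052,.052,30)],(0,0,255))
    for r in(.038,.048):pl(I,n,[V(r*np.cos(a),r*np.sin(a),.088) for a in tt],(0,200,0))
    pl(I,n,[V(.019*np.cos(a),.0894+.019*np.sin(a),.012) for a in tt],(255,0,0))
    pl(I,n,[V(.019*np.cos(a),.0894+.019*np.sin(a),.052) for a in tt],(255,0,255))
    b=np.radians(13.5-17.2);pl(I,n,[V(np.cos(b)*u-np.sin(b)*v,np.sin(b)*u+np.cos(b)*v,.082) for u in np.linspace(-.019,.019,15) for v in(-.007,.007)],(0,255,255))
    out.append(I)
H=[cv2.resize(i,(715,int(i.shape[0]*715/i.shape[1]))) for i in out]
H=np.vstack(H);H=cv2.resize(H,None,fx=min(1,598/H.shape[0]),fy=min(1,598/H.shape[0]),interpolation=cv2.INTER_AREA)
cv2.imwrite('pics/c2.png',H);print(H.shape)
E
```

```text
cam [0.41040404 0.02380731 0.8962412 ] K [ 0.53225612 -0.16069565  0.        ]
(598, 433, 3)
```

View pics/c2.png

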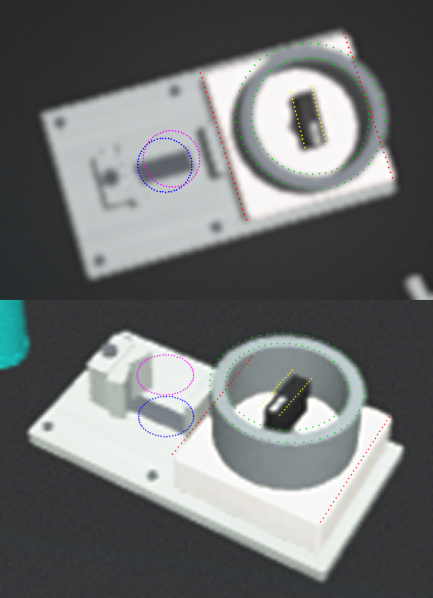

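The overlay shows the console lines (red) on its edges. The guard and bar are within about 2 mm, with the knob a touch further towards −y, so I take its vice y as −0.165 from the bed end. The bay circle sits over the slot, between jaw and vee block. Now the moves.

```bash
cat >> h.py <<'E'
from scipy.spatial.transform import Rotation as Ro
A=np.radians(17.2);ex=np.array([np.cos(A),np.sin(A),0]);ey=np.array([-np.sin(A),np.cos(A),0])
C=np.array([.48376,-.00403,0]);K=C-ey*.165;BAY=K+ey*.0894;TUBE=np.array([.4771,.1526,0])
def go(p,yaw_y):
    "shift, turn (tool axes) to put TCP at p, tool down, tool y at heading yaw_y deg (mod 180)"
    s=monitor.read_state();R=Ro.from_rotvec(s["orientation"])
    best=None
    for a in(yaw_y,yaw_y+180):
        a=np.radians(a);y=np.array([np.cos(a),np.sin(a),0]);z=np.array([0,0,-1.]);
        T=Ro.from_matrix(np.array([np.cross(y,z),y,z]).T);w=(R.inv()*T).as_rotvec()
        print('shift',R.inv().apply(np.array(p)-s["position"]).round(4),'turn',w.round(3))
    ty=R.as_matrix()[:,1];print('pos',s["position"].round(4),'y heading',np.degrees(np.arctan2(ty[1],ty[0])).round(2),'tilt',np.arccos(-R.as_matrix()[2,2]).round(4),'q7',s["qpos"][6].round(3),'t',s["time"],'F',s["wrist_force"].round(2),'T',s["torque"].round(3),'w',s["grip_width"])
E
python3 -c "
from h import *
print(K,BAY);go([*TUBE[:2],.15],17.2)"
```

```text
[ 0.53255183 -0.16165093  0.        ] [ 0.50611553 -0.07624904  0.        ]
shift [-0.395  -0.3169  0.0835] turn [-0.     0.     0.918]
shift [-0.395  -0.3169  0.0835] turn [-0.    -0.    -2.224]
pos [0.2159 0.5865 0.2335] y heading 69.79 tilt 0.0001 q7 -0.088 t 0.4 F [-0.64 -0.2   0.18] T [0.007 0.069 0.003] w 0.08694967462329524
```

Call:
arm_command(
  commands=[
    [[-0.05,-0.04,0,0,0,0.115],[-0.1,-0.08,0,0,0,0.23],[-0.15,-0.12,0,0,0,0.345],[-0.2,-0.16,0.01,0,0,0.46],[-0.25,-0.2,0.02,0,0,0.575],[-0.3,-0.24,0.03,0,0,0.69],[-0.35,-0.28,0.05,0,0,0.805],[-0.395,-0.317,0.07,0,0,0.918]],
  ],
  hand=0,
)

```text
time: 1.4
position: [0.4709, 0.1632, 0.1683]
orientation: [1.869, 2.525, 0.003]
wrist_force: [0.6, 1.3, 0.2]
grip_width: 0.0872
grip_force: 0.0
```

Call:
arm_command(
  commands=[
    [[0,0,0,0,0,0],[0,0,0,0,0,0]],
  ],
)

```text
time: 1.65
position: [0.4697, 0.1653, 0.1684]
orientation: [-1.864, -2.529, -0.0]
wrist_force: [0.8, 0.2, 0.3]
grip_width: 0.087
grip_force: 0.0
```

```bash
python3 -c "
from h import *
go([*TUBE[:2],.05],17.2)
for n in('top','side'):cv2.imwrite(f'pics/{n}1.png',optics.grab_frame(n)[:,:,::-1])
a=cv2.imread('pics/top1.png')[160:320,180:360];b=cv2.imread('pics/side1.png')[120:280,170:350]
cv2.imwrite('pics/v1.png',cv2.resize(np.hstack([a,b]),None,fx=2.2,fy=2.2))"
```

```text
shift [-0.0144  0.0033  0.1184] turn [ 0. -0.  0.]
shift [-0.0144  0.0033  0.1184] turn [ 1.000e-03  0.000e+00 -3.141e+00]
pos [0.4697 0.1653 0.1684] y heading 17.22 tilt 0.0005 q7 -0.096 t 1.65 F [0.82 0.22 0.25] T [-0.059  0.059  0.009] w 0.08699930443219327
```

View pics/v1.png

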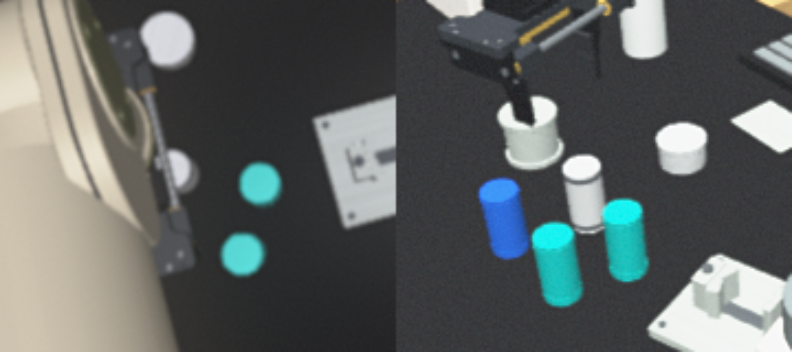

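Fingers are above the tube's surroundings, clear of the neighbours (top crop: tube at (178,175)). I'll align, then descend.

Call:
arm_command(
  commands=[
    [[-0.0144,0.0033,0.02,0,0,0],[-0.0144,0.0033,0.04,0,0,0],[-0.0144,0.0033,0.06,0,0,0],[-0.0144,0.0033,0.08,0,0,0],[-0.0144,0.0033,0.1,0,0,0],[-0.0144,0.0033,0.118,0,0,0],[-0.0144,0.0033,0.118,0,0,0]],
  ],
)

```text
time: 2.62
position: [0.4762, 0.153, 0.0496]
orientation: [-1.861, -2.53, 0.002]
wrist_force: [1.0, -0.4, -0.1]
grip_width: 0.0869
grip_force: 0.0
```

```bash
python3 -c "
from h import *
go([*TUBE[:2],.05],17.2)"
```

```text
shift [-0.0006  0.0008 -0.0004] turn [-0.002  0.     0.002]
shift [-0.0006  0.0008 -0.0004] turn [-0.000e+00 -3.000e-03 -3.139e+00]
pos [0.4762 0.153  0.0496] y heading 17.32 tilt 0.0019 q7 -0.005 t 2.625 F [ 0.99 -0.39 -0.13] T [-0.07  -0.007 -0.001] w 0.08689438542238728
```

Call:
arm_command(
  commands=[
    [[0,0,0,0,0,0],[0,0,0,0,0,0],[0,0,0,0,0,0],[0,0,0,0,0,0],[0,0,0,0,0,0],[0,0,0,0,0,0]],
  ],
  hand=1,
  grip_force=15,
)

```text
time: 3.38
position: [0.4773, 0.1521, 0.0503]
orientation: [1.865, 2.528, 0.0]
wrist_force: [-0.1, 0.3, 0.9]
grip_width: 0.0377
grip_force: 15.0
```

```bash
python3 -c "
from h import *
go([*TUBE[:2],.05],17.2)
for n in('top','side'):cv2.imwrite(f'pics/{n}2.png',optics.grab_frame(n)[:,:,::-1])
b=cv2.imread('pics/side2.png')[150:290,190:340]
cv2.imwrite('pics/v2.png',cv2.resize(b,None,fx=4,fy=4))"
```

```text
shift [ 0.0006 -0.0001  0.0003] turn [ 0. -0. -0.]
shift [ 0.0006 -0.0001  0.0003] turn [-0.    -0.     3.141]
pos [0.4773 0.1521 0.0503] y heading 17.19 tilt 0.0002 q7 -0.005 t 3.375 F [-0.11  0.31  0.87] T [-0.076 -0.1    0.034] w 0.03765409345373454
```

View pics/v2.png

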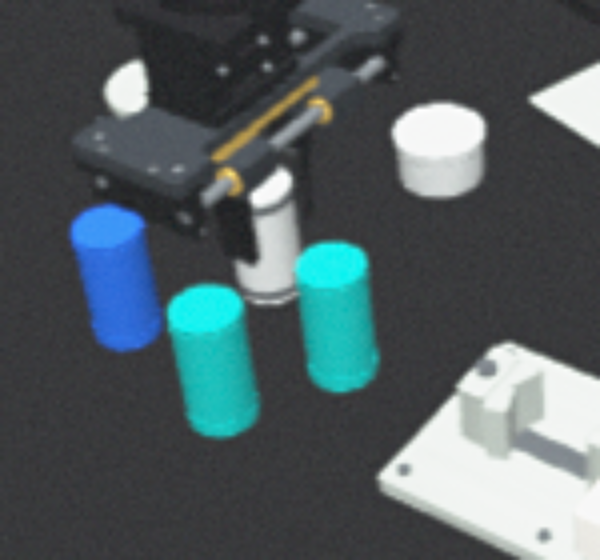

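The tube is gripped between both fingers (width 37.7 mm), upright at crop (270,235). I'll lift it over the look-alikes.

Call:
arm_command(
  commands=[
    [[0,0,-0.02,0,0,0],[0,0,-0.05,0,0,0],[0,0,-0.08,0,0,0],[0,0,-0.11,0,0,0],[0,0,-0.11,0,0,0]],
  ],
)

```text
time: 4.1
position: [0.4783, 0.1525, 0.162]
orientation: [1.864, 2.527, 0.005]
wrist_force: [0.1, 0.4, -2.3]
grip_width: 0.0375
grip_force: 15.0
```

```bash
python3 -c "
from h import *
go([*(BAY-.0005*ey)[:2],.15],17.2)"
```

```text
shift [-0.2273 -0.041   0.0116] turn [ 0.003 -0.001 -0.   ]
shift [-0.2273 -0.041   0.0116] turn [-1.000e-03 -5.000e-03  3.141e+00]
pos [0.4783 0.1525 0.162 ] y heading 17.18 tilt 0.0036 q7 -0.06 t 4.1 F [ 0.11  0.38 -2.3 ] T [-0.055 -0.021  0.029] w 0.03753276057203244
```

Call:
arm_command(
  commands=[
    [[-0.03,-0.005,0,0,0,0],[-0.065,-0.012,0,0,0,0],[-0.1,-0.018,0,0,0,0],[-0.135,-0.024,0,0,0,0],[-0.17,-0.031,0,0,0,0],[-0.2,-0.036,0.005,0,0,0],[-0.2273,-0.041,0.01,0,0,0],[-0.2273,-0.041,0.0116,0,0,0]],
  ],
)

```text
time: 5.1
position: [0.5042, -0.0796, 0.147]
orientation: [-1.869, -2.524, 0.004]
wrist_force: [0.4, 1.0, -1.5]
grip_width: 0.0375
grip_force: 15.0
```

Call:
arm_command(
  commands=[
    [[0,0,0,0,0,0],[0,0,0,0,0,0],[0,0,0,0,0,0]],
  ],
)

```text
time: 5.48
position: [0.5053, -0.0765, 0.1487]
orientation: [-1.863, -2.53, -0.0]
wrist_force: [0.3, 0.7, -1.7]
grip_width: 0.0376
grip_force: 15.0
```

```bash
python3 -c "
from h import *
go([*(BAY-.0005*ey)[:2],.0623],17.2)
for n in('top','side'):cv2.imwrite(f'pics/{n}3.png',optics.grab_frame(n)[:,:,::-1])"
```

```text
shift [-0.0005  0.0008  0.0864] turn [ 0.    -0.     0.001]
shift [-0.0005  0.0008  0.0864] turn [ 0.     0.    -3.141]
pos [ 0.5053 -0.0765  0.1487] y heading 17.26 tilt 0.0003 q7 0.446 t 5.475 F [ 0.25  0.69 -1.7 ] T [-0.148  0.008 -0.004] w 0.0375834777357413
```

Call:
arm_command(
  commands=[
    [[-0.0005,0.0008,0.015,0,0,0],[-0.0005,0.0008,0.03,0,0,0],[-0.0005,0.0008,0.037,0,0,0],[-0.0005,0.0008,0.037,0,0,0],[-0.0005,0.0008,0.037,0,0,0]],
  ],
)

```text
time: 6.2
position: [0.5064, -0.0775, 0.1119]
orientation: [1.864, 2.528, 0.0]
wrist_force: [0.3, 0.1, -1.6]
grip_width: 0.0378
grip_force: 15.0
```

```bash
python3 -c "
from h import *
go([*(BAY-.0005*ey)[:2],.0623],17.2)
for n in('top','side'):cv2.imwrite(f'pics/{n}4.png',optics.grab_frame(n)[:,:,::-1])
b=cv2.imread('pics/side4.png')[195:310,275:415];cv2.imwrite('pics/v4.png',cv2.resize(b,None,fx=5,fy=5,interpolation=2))"
```

```text
shift [0.0008 0.0001 0.0496] turn [ 0.  0. -0.]
shift [0.0008 0.0001 0.0496] turn [ 0.000e+00 -1.000e-03  3.141e+00]
pos [ 0.5064 -0.0775  0.1119] y heading 17.18 tilt 0.0005 q7 0.474 t 6.2 F [ 0.35  0.12 -1.64] T [-0.052  0.015  0.001] w 0.03781487293590039
```

View pics/v4.png

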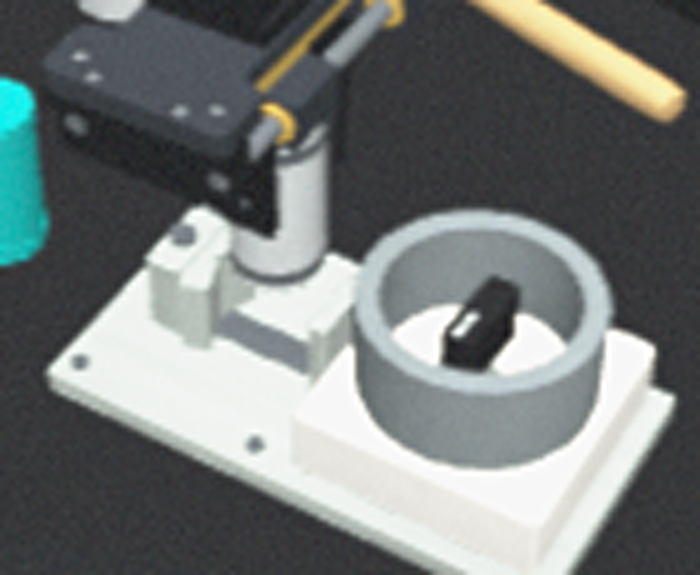

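```bash
python3 -c "
from h import *
f=lambda u,v,z:(lambda p:((p-K)@ex*1000,(p-K)@ey*1000))(on('side',u/5+275,v/5+195,z))
print('jaw near face corner',f(310,332,.052),'vee near',f(212,285,.052),'tube bottom centre (lowest pt)',f(279,266,.0616))
b=cv2.imread('pics/side4.png')[:,:,1]
for r in range(255,270):print(r,b[r,305:350].tolist())
"
```

```text
jaw near face corner (np.float64(-19.979613265988387), np.float64(62.900031511160385)) vee near (np.float64(-17.99538110722576), np.float64(109.67091306901341)) tube bottom centre (lowest pt) (np.float64(-3.3565570393450135), np.float64(87.14653026673267))
255 [200, 180, 183, 184, 183, 190, 195, 193, 193, 196, 193, 178, 152, 149, 172, 185, 184, 188, 199, 220, 240, 244, 244, 244, 243, 243, 244, 244, 243, 242, 243, 242, 243, 243, 243, 242, 242, 242, 244, 245, 214, 191, 206, 208, 205]
256 [198, 178, 178, 182, 185, 190, 197, 193, 192, 194, 193, 179, 148, 149, 175, 184, 182, 214, 239, 245, 245, 244, 243, 243, 244, 244, 243, 243, 243, 243, 243, 243, 243, 242, 241, 241, 242, 244, 245, 220, 150, 179, 207, 206, 206]
257 [213, 181, 180, 178, 186, 189, 192, 193, 195, 195, 195, 183, 153, 147, 169, 164, 151, 169, 219, 242, 245, 244, 244, 243, 243, 243, 244, 243, 244, 244, 244, 243, 243, 240, 240, 242, 243, 245, 224, 167, 126, 175, 208, 212, 210]
258 [211, 181, 179, 182, 188, 187, 191, 191, 194, 191, 193, 178, 154, 144, 151, 142, 137, 139, 146, 173, 217, 241, 245, 245, 245, 243, 243, 243, 243, 243
[... 1904 characters left out ...]
, 113, 117]
267 [242, 241, 242, 242, 242, 242, 243, 243, 243, 243, 243, 243, 243, 243, 243, 243, 243, 243, 243, 243, 244, 245, 247, 248, 232, 202, 171, 144, 137, 139, 135, 150, 173, 181, 188, 181, 222, 251, 249, 250, 247, 124, 99, 111, 117]
268 [242, 242, 242, 242, 241, 242, 243, 243, 243, 244, 243, 242, 242, 243, 244, 244, 243, 243, 244, 244, 243, 243, 244, 245, 246, 247, 241, 213, 169, 145, 138, 151, 171, 183, 188, 210, 250, 249, 248, 250, 248, 126, 103, 114, 114]
269 [243, 243, 242, 242, 242, 242, 242, 242, 242, 243, 243, 243, 243, 243, 242, 243, 243, 243, 244, 243, 244, 244, 244, 243, 243, 244, 245, 247, 240, 211, 163, 171, 177, 177, 203, 245, 249, 248, 248, 250, 247, 128, 100, 112, 113]
```

The tube bottom is at crop (279,265), centred between vee (212,285) and jaw (310,332). Lower it.

Call:
arm_command(
  commands=[
    [[0.0008,0,0.01,0,0,0],[0.0008,0,0.02,0,0,0],[0.0008,0,0.03,0,0,0],[0.0008,0,0.04,0,0,0],[0.0008,0,0.045,0,0,0],[0.0008,0,0.048,0,0,0],[0.0008,0,0.048,0,0,0]],
  ],
)

```text
time: 7.18
position: [0.506, -0.0767, 0.0636]
orientation: [-1.865, -2.528, 0.0]
wrist_force: [-0.3, -0.7, -1.3]
grip_width: 0.0374
grip_force: 15.0
```

Call:
arm_command(
  commands=[
    [[0,0,0.001,0,0,0],[0,0,0.001,0,0,0],[0,0,0.001,0,0,0]],
  ],
)

```text
time: 7.55
position: [0.506, -0.0766, 0.0628]
orientation: [1.864, 2.528, 0.0]
wrist_force: [0.8, -0.4, -1.7]
grip_width: 0.0374
grip_force: 15.0
```

Call:
arm_command(
  commands=[
    [[0,0,0.0008,0,0,0],[0,0,0.0008,0,0,0],[0,0,0.0008,0,0,0]],
  ],
)

```text
time: 7.92
position: [0.5062, -0.0766, 0.0622]
orientation: [1.864, 2.528, 0.001]
wrist_force: [-1.3, 0.4, 6.4]
grip_width: 0.0375
grip_force: 15.0
```

Call:
arm_command(
  commands=[
    [[0,0,0,0,0,0],[0,0,0,0,0,0],[0,0,0,0,0,0],[0,0,0,0,0,0],[0,0,0,0,0,0]],
  ],
  hand=0.2,
)

```text
time: 8.55
position: [0.506, -0.0766, 0.0618]
orientation: [-1.864, -2.528, -0.0]
wrist_force: [-0.1, 0.1, -0.1]
grip_width: 0.0687
grip_force: 0.0
```

Call:
arm_command(
  commands=[
    [[0,0,-0.015,0,0,0],[0,0,-0.04,0,0,0],[0,0,-0.07,0,0,0],[0,0,-0.1,0,0,0],[0,0,-0.1,0,0,0],[0,0,-0.1,0,0,0]],
  ],
)

```text
time: 9.3
position: [0.5058, -0.0766, 0.162]
orientation: [-1.865, -2.528, -0.001]
wrist_force: [-0.1, -0.0, -0.0]
grip_width: 0.0697
grip_force: 0.0
```

```bash
python3 -c "
from h import *
go([*K[:2],.15],17.2+90)
go([*K[:2],.15],14+90)
for n in('top','side'):cv2.imwrite(f'pics/{n}5.png',optics.grab_frame(n)[:,:,::-1])
print(monitor.read_state()['qpos'].round(3))
b=cv2.imread('pics/side5.png')[195:310,275:415];cv2.imwrite('pics/v5.png',cv2.resize(b,None,fx=5,fy=5,interpolation=2))"
```

```text
shift [-0.0891  0.0004  0.012 ] turn [ 0.     0.    -1.571]
shift [-0.0891  0.0004  0.012 ] turn [ 0.    -0.     1.571]
pos [ 0.5058 -0.0766  0.162 ] y heading 17.19 tilt 0.0004 q7 0.438 t 9.3 F [-0.1  -0.02 -0.  ] T [-0.041  0.013  0.009] w 0.06972786601625401
shift [-0.0891  0.0004  0.012 ] turn [ 0.     0.    -1.515]
shift [-0.0891  0.0004  0.012 ] turn [ 0.    -0.     1.626]
pos [ 0.5058 -0.0766  0.162 ] y heading 17.19 tilt 0.0004 q7 0.438 t 9.3 F [-0.1  -0.02 -0.  ] T [-0.041  0.013  0.009] w 0.06972786601625401
[-0.462  0.141  0.571  1.878 -0.083  1.147  0.438]
```

View pics/v5.png

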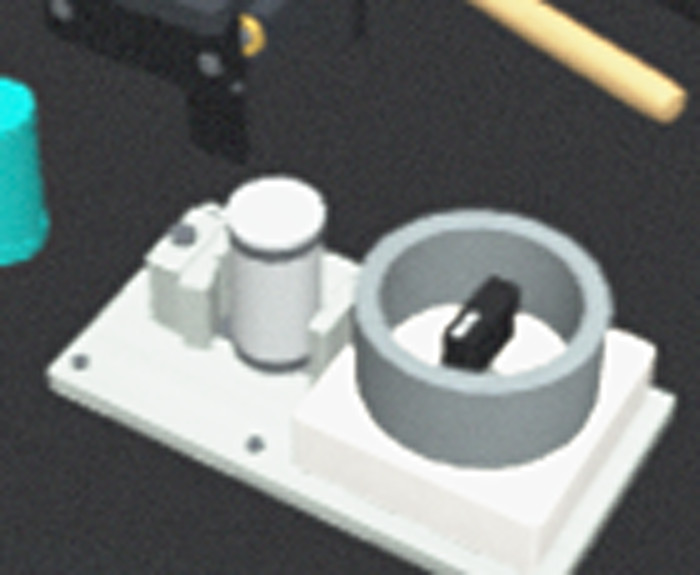

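The tube stands upright in the bay at crop (276,270), let go. Now the knob: turn the hand and move over it, narrowed to about 28 mm.

Call:
arm_command(
  commands=[
    [[-0.01,0,0,0,0,-0.16],[-0.02,0,0,0,0,-0.32],[-0.03,0,0,0,0,-0.48],[-0.045,0,0,0,0,-0.64],[-0.055,0,0,0,0,-0.8],[-0.065,0,0,0,0,-0.96],[-0.08,0,0,0,0,-1.12],[-0.089,0,0,0,0,-1.28]],
  ],
  hand=0.67,
)

```text
time: 10.4
position: [0.5318, -0.1624, 0.161]
orientation: [0.022, -3.14, 0.0]
wrist_force: [0.0, 0.4, 0.1]
grip_width: 0.0288
grip_force: 0.0
```

Call:
arm_command(
  commands=[
    [[0,0,0,0,0,-0.12],[0,0,0,0,0,-0.235],[0,0,0,0,0,-0.235],[0,0,0,0,0,-0.235]],
  ],
)

```text
time: 10.9
position: [0.532, -0.1617, 0.1614]
orientation: [0.378, -3.118, -0.0]
wrist_force: [0.3, -0.3, 0.0]
grip_width: 0.0286
grip_force: 0.0
```

```bash
python3 -c "
from h import *
go([*K[:2],.1],14+90)"
```

```text
shift [-0.0006 -0.0001  0.0614] turn [ 0.    -0.001 -0.003]
shift [-0.0006 -0.0001  0.0614] turn [-1.000e-03 -0.000e+00  3.139e+00]
pos [ 0.532  -0.1617  0.1614] y heading 103.84 tilt 0.0008 q7 2.123 t 10.9 F [ 0.29 -0.34  0.02] T [ 0.056  0.064 -0.043] w 0.02863006405931343
```

Call:
arm_command(
  commands=[
    [[-0.0006,0,0.02,0,0,-0.003],[-0.0006,0,0.04,0,0,-0.003],[-0.0006,0,0.055,0,0,-0.003],[-0.0006,0,0.0594,0,0,-0.003],[-0.0006,0,0.0594,0,0,-0.003],[-0.0006,0,0.0594,0,0,-0.003]],
  ],
)

```text
time: 11.65
position: [0.5333, -0.1617, 0.1031]
orientation: [-0.387, 3.117, -0.0]
wrist_force: [-0.4, 0.4, 0.3]
grip_width: 0.0287
grip_force: 0.0
```

```bash
python3 -c "
from h import *
go([*K[:2],.066],14+90)
for n in('top','side'):cv2.imwrite(f'pics/{n}6.png',optics.grab_frame(n)[:,:,::-1])
b=cv2.imread('pics/side6.png')[195:310,275:415];cv2.imwrite('pics/v6.png',cv2.resize(b,None,fx=5,fy=5,interpolation=2))"
```

```text
shift [0.0007 0.0002 0.0371] turn [-0.     0.001  0.003]
shift [0.0007 0.0002 0.0371] turn [-2.000e-03 -0.000e+00 -3.139e+00]
pos [ 0.5333 -0.1617  0.1031] y heading 104.15 tilt 0.0011 q7 2.156 t 11.65 F [-0.36  0.42  0.33] T [ 0.039 -0.013 -0.03 ] w 0.028748391381292364
```

View pics/v6.png

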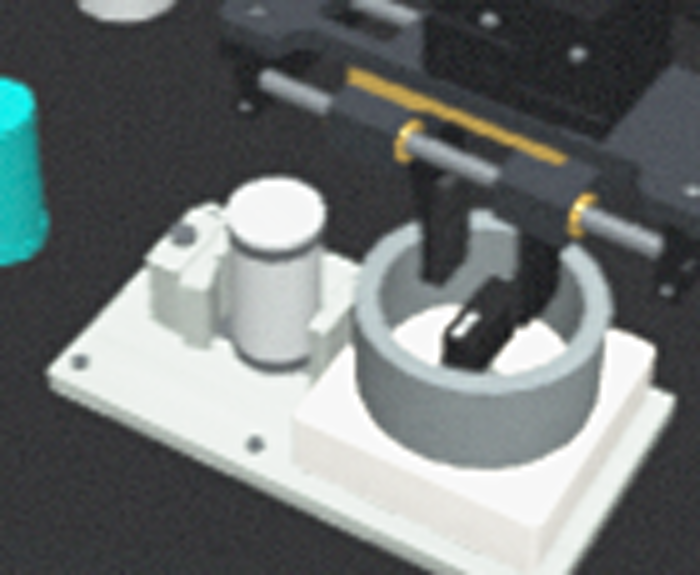

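The fingers straddle the bar (crop (440,240) and (540,260)) and sit inside the guard outline. I'll descend gently.

Call:
arm_command(
  commands=[
    [[0.0004,0,0.006,0,0,0],[0.0004,0,0.012,0,0,0],[0.0004,0,0.015,0,0,0],[0.0004,0,0.015,0,0,0]],
  ],
)

```text
time: 12.25
position: [0.5322, -0.1616, 0.0871]
orientation: [0.387, -3.117, -0.0]
wrist_force: [0.0, 0.3, 0.7]
grip_width: 0.0288
grip_force: 0.0
```

Call:
arm_command(
  commands=[
    [[0,0,0.006,0,0,0],[0,0,0.012,0,0,0],[0,0,0.018,0,0,0],[0,0,0.0215,0,0,0],[0,0,0.0215,0,0,0],[0,0,0.0215,0,0,0]],
  ],
)

```text
time: 13.0
position: [0.5325, -0.1617, 0.0661]
orientation: [-0.387, 3.117, -0.0]
wrist_force: [0.7, 0.3, -0.2]
grip_width: 0.0287
grip_force: 0.0
```

Call:
arm_command(
  commands=[
    [[0,0,0,0,0,0],[0,0,0,0,0,0],[0,0,0,0,0,0],[0,0,0,0,0,0],[0,0,0,0,0,0],[0,0,0,0,0,0]],
  ],
  hand=1,
  grip_force=25,
)

```text
time: 13.75
position: [0.5322, -0.1599, 0.066]
orientation: [0.389, -3.117, -0.004]
wrist_force: [-2.9, 5.8, 5.4]
grip_width: 0.0141
grip_force: 25.0
```

```bash
python3 -c "
from h import *
go([*K[:2],.066],14+90)"
```

```text
shift [ 0.0001 -0.0018 -0.    ] turn [ 0.003 -0.     0.004]
shift [ 0.0001 -0.0018 -0.    ] turn [ 1.000e-03  4.000e-03 -3.138e+00]
pos [ 0.5322 -0.1599  0.066 ] y heading 104.22 tilt 0.0026 q7 2.176 t 13.75 F [-2.94  5.79  5.38] T [ 1.396  0.717 -0.095] w 0.014078844453835646
```

Call:
arm_command(
  commands=[
    [[0,0.0018,0,0,0,0],[0,0.0018,0,0,0,0],[0,0.0018,0,0,0,0.03],[0,0.0018,0,0,0,0.06],[0,0.0018,0,0,0,0.09],[0,0.0018,0,0,0,0.12],[0,0.0018,0,0,0,0.15],[0,0.0018,0,0,0,0.18]],
  ],
)

```text
time: 14.75
position: [0.5321, -0.1599, 0.066]
orientation: [-0.102, 3.14, -0.0]
wrist_force: [-0.0, 1.0, 2.6]
grip_width: 0.0137
grip_force: 25.0
```

```bash
python3 -c "
from h import *
go([*K[:2],.066],14+90)"
```

```text
shift [-0.0003 -0.0017  0.    ] turn [-0.     0.    -0.179]
shift [-0.0003 -0.0017  0.    ] turn [0.    0.    2.962]
pos [ 0.5321 -0.1599  0.066 ] y heading 93.73 tilt 0.0002 q7 2.002 t 14.75 F [-0.03  1.04  2.56] T [0.246 0.054 0.153] w 0.013727616718940431
```

Call:
arm_command(
  commands=[
    [[0,0,0,0,0,0.05],[0,0,0,0,0,0.1],[0,0,0,0,0,0.15],[0,0,0,0,0,0.2],[0,0,0,0,0,0.25],[0,0,0,0,0,0.3],[0,0,0,0,0,0.35],[0,0,0,0,0,0.38]],
  ],
)

```text
time: 15.75
position: [0.5321, -0.1601, 0.066]
orientation: [0.492, 3.103, -0.0]
wrist_force: [1.1, 0.7, 1.4]
grip_width: 0.014
grip_force: 25.0
```

```bash
python3 -c "
from h import *
go([*K[:2],.066],14+90)"
```

```text
shift [-0.001  -0.0013  0.    ] turn [-0.     0.    -0.559]
shift [-0.001  -0.0013  0.    ] turn [0.    0.    2.582]
pos [ 0.5321 -0.1601  0.066 ] y heading 71.97 tilt 0.0003 q7 1.65 t 15.75 F [1.06 0.7  1.4 ] T [0.037 0.029 0.155] w 0.013960427685703396
```

Call:
arm_command(
  commands=[
    [[0,0,0,0,0,0.015],[0,0,0,0,0,0.03],[0,0,0,0,0,0.045],[0,0,0,0,0,0.06],[0,0,0,0,0,0.06]],
  ],
)

```text
time: 16.38
position: [0.532, -0.1601, 0.066]
orientation: [0.583, 3.087, -0.0]
wrist_force: [-0.3, -1.2, 2.6]
grip_width: 0.0142
grip_force: 25.0
```

```bash
cat > k.py <<'E'
from h import *
s=monitor.read_state();R=Ro.from_rotvec(s["orientation"]).as_matrix()
print('reading',round(np.radians(107.2)-np.arctan2(R[1,1],R[0,1]),4),'T',s["torque"].round(3),'F',s["wrist_force"].round(1),s["time"],'tau7',s["tau"][6].round(3))
E
python3 k.py
```

```text
reading 0.6734 T [-0.289 -0.074  0.084] F [-0.3 -1.2  2.6] 16.375 tau7 -0.222
```

Call:
arm_command(
  commands=[
    [[0,0,0,0,0,0.015],[0,0,0,0,0,0.03],[0,0,0,0,0,0.045]],
  ],
)

```text
time: 16.75
position: [0.532, -0.1601, 0.066]
orientation: [0.653, 3.073, -0.0]
wrist_force: [0.6, -2.7, 2.6]
grip_width: 0.0137
grip_force: 25.0
```

```bash
python3 k.py
```

```text
reading 0.7192 T [-0.504 -0.115  0.094] F [ 0.6 -2.7  2.6] 16.75 tau7 0.092
```

Call:
arm_command(
  commands=[
    [[0,0,0,0,0,0.015],[0,0,0,0,0,0.03],[0,0,0,0,0,0.045]],
  ],
)

```text
time: 17.12
position: [0.532, -0.1601, 0.066]
orientation: [0.722, 3.057, -0.0]
wrist_force: [0.7, -2.4, 3.6]
grip_width: 0.0136
grip_force: 25.0
```

```bash
python3 k.py
```

```text
reading 0.7642 T [-0.783 -0.16   0.159] F [ 0.7 -2.4  3.6] 17.125 tau7 0.091
```

Call:
arm_command(
  commands=[
    [[0,0,0,0,0,0.01],[0,0,0,0,0,0.02],[0,0,0,0,0,0.03]],
  ],
)

```text
time: 17.5
position: [0.532, -0.1601, 0.066]
orientation: [0.767, 3.046, -0.0]
wrist_force: [0.7, -4.8, 3.7]
grip_width: 0.0138
grip_force: 25.0
```

```bash
python3 k.py
```

```text
reading 0.7938 T [-1.019 -0.111  0.167] F [ 0.7 -4.8  3.7] 17.5 tau7 0.015
```

Call:
arm_command(
  commands=[
    [[-0.0007,-0.0013,0,0,0,0.0],[-0.0007,-0.0013,0,0,0,0.01],[-0.0007,-0.0013,0,0,0,0.02],[-0.0007,-0.0013,0,0,0,0.03]],
  ],
)

```text
time: 18.0
position: [0.532, -0.1602, 0.066]
orientation: [-0.811, -3.034, -0.002]
wrist_force: [-0.8, -0.4, 5.3]
grip_width: 0.0137
grip_force: 25.0
```

```bash
python3 k.py
```

```text
reading 0.8224 T [-0.006  0.078  0.101] F [-0.8 -0.4  5.3] 18.0 tau7 0.016
```

Side force is gone and torque is at baseline. Continuing.

Call:
arm_command(
  commands=[
    [[0,0,0,0,0,0.015],[0,0,0,0,0,0.03],[0,0,0,0,0,0.045]],
  ],
)

```text
time: 18.38
position: [0.532, -0.1602, 0.066]
orientation: [-0.879, -3.015, -0.002]
wrist_force: [-1.3, -0.1, 5.9]
grip_width: 0.0139
grip_force: 25.0
```

```bash
python3 k.py
```

```text
reading 0.8676 T [0.038 0.098 0.136] F [-1.3 -0.1  5.9] 18.375 tau7 0.092
```

Call:
arm_command(
  commands=[
    [[0,0,0,0,0,0.015],[0,0,0,0,0,0.03],[0,0,0,0,0,0.04]],
  ],
)

```text
time: 18.75
position: [0.532, -0.1602, 0.066]
orientation: [-0.939, -2.997, -0.002]
wrist_force: [-1.4, 1.3, 6.0]
grip_width: 0.0136
grip_force: 25.0
```

```bash
python3 k.py
```

```text
reading 0.9076 T [-0.008  0.199  0.079] F [-1.4  1.3  6. ] 18.75 tau7 -0.025
```

Call:
arm_command(
  commands=[
    [[0,0,0,0,0,0.015],[0,0,0,0,0,0.03],[0,0,0,0,0,0.045]],
  ],
)

```text
time: 19.12
position: [0.532, -0.1603, 0.066]
orientation: [-1.007, -2.975, -0.002]
wrist_force: [-0.1, 0.9, 5.9]
grip_width: 0.0139
grip_force: 25.0
```

```bash
python3 k.py
```

```text
reading 0.9527 T [-0.023  0.112  0.151] F [-0.1  0.9  5.9] 19.125 tau7 0.091
```

Call:
arm_command(
  commands=[
    [[0,0,0,0,0,0.012],[0,0,0,0,0,0.025],[0,0,0,0,0,0.035]],
  ],
)

```text
time: 19.5
position: [0.532, -0.1603, 0.066]
orientation: [-1.058, -2.957, -0.002]
wrist_force: [-1.1, 0.5, 6.4]
grip_width: 0.0138
grip_force: 25.0
```

```bash
python3 k.py
```

```text
reading 0.9875 T [-0.063  0.174  0.071] F [-1.1  0.5  6.4] 19.5 tau7 -0.009
```

Call:
arm_command(
  commands=[
    [[0,0,0,0,0,0.015],[0,0,0,0,0,0.03],[0,0,0,0,0,0.04]],
  ],
)

```text
time: 19.88
position: [0.532, -0.1603, 0.066]
orientation: [-1.117, -2.935, -0.002]
wrist_force: [-0.4, -1.1, 6.7]
grip_width: 0.0137
grip_force: 25.0
```

```bash
python3 k.py
```

```text
reading 1.0275 T [-0.099  0.194  0.195] F [-0.4 -1.1  6.7] 19.875 tau7 -0.109
```

Call:
arm_command(
  commands=[
    [[0,0,0,0,0,0.005]],
  ],
)

```text
time: 20.0
position: [0.532, -0.1603, 0.066]
orientation: [-1.124, -2.933, -0.002]
wrist_force: [-2.6, 0.5, 6.8]
grip_width: 0.0137
grip_force: 25.0
```

```bash
python3 k.py
```

```text
reading 1.0323 T [-0.065  0.223  0.251] F [-2.6  0.5  6.8] 20.0 tau7 -0.202
```

Call:
arm_command(
  commands=[
    [[0,0,0,0,0,0.003]],
  ],
)

```text
time: 20.12
position: [0.532, -0.1603, 0.066]
orientation: [-1.128, -2.931, -0.002]
wrist_force: [-0.5, 0.6, 5.8]
grip_width: 0.0139
grip_force: 25.0
```

```bash
python3 k.py
```

```text
reading 1.0352 T [-0.031  0.171  0.241] F [-0.5  0.6  5.8] 20.125 tau7 -0.217
```

Call:
arm_command(
  commands=[
    [[0,0,0,0,0,0.005],[0,0,0,0,0,0.005],[0,0,0,0,0,0.005]],
  ],
)

```text
time: 20.5
position: [0.532, -0.1603, 0.066]
orientation: [-1.136, -2.928, -0.002]
wrist_force: [-1.1, -0.9, 6.4]
grip_width: 0.0139
grip_force: 25.0
```

```bash
python3 k.py
```

```text
reading 1.0401 T [-0.071  0.203  0.256] F [-1.1 -0.9  6.4] 20.5 tau7 -0.233
```

Call:
arm_command(
  commands=[
    [[0,0,0,0,0,0],[0,0,0,0,0,0],[0,0,0,0,0,0],[0,0,0,0,0,0]],
  ],
  hand=0.67,
)

```text
time: 21.0
position: [0.5318, -0.1613, 0.0658]
orientation: [-1.137, -2.928, -0.0]
wrist_force: [0.7, 0.1, -0.2]
grip_width: 0.0285
grip_force: 0.0
```

Call:
arm_command(
  commands=[
    [[0,0,-0.01,0,0,0],[0,0,-0.025,0,0,0],[0,0,-0.045,0,0,0],[0,0,-0.08,0,0,0],[0,0,-0.11,0,0,0],[0,0,-0.14,0,0,0],[0,0,-0.14,0,0,0]],
  ],
)

```text
time: 21.88
position: [0.5332, -0.162, 0.2093]
orientation: [1.136, 2.924, 0.003]
wrist_force: [0.4, 0.4, -0.3]
grip_width: 0.0283
grip_force: 0.0
```

```bash
python3 -c "
from h import *
for n in('top','side'):cv2.imwrite(f'pics/{n}7.png',optics.grab_frame(n)[:,:,::-1])
b=cv2.imread('pics/side7.png')[195:310,275:415];cv2.imwrite('pics/v7.png',cv2.resize(b,None,fx=5,fy=5,interpolation=2))"
```

```text
(no output)
```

View pics/v7.png

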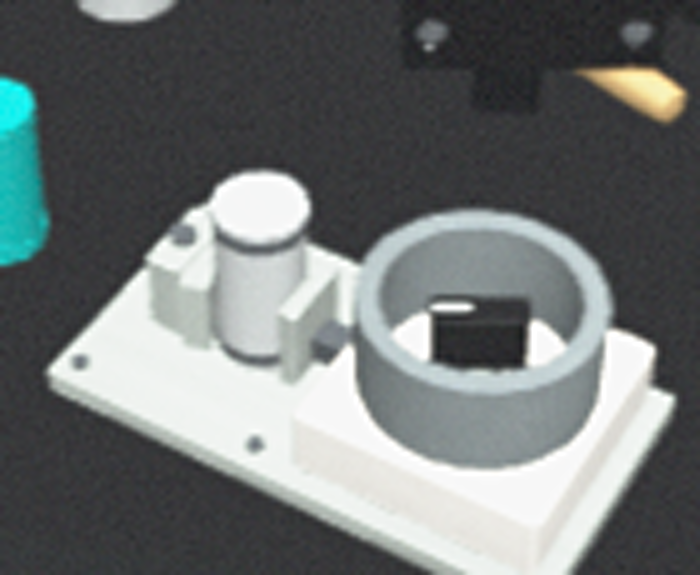

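The tube at crop (260,265) stands upright against the vee block. The jaw at (300,330) presses on it, the bar is turned about 1 rad, and the hand is clear.

```bash
python3 -c "
from bench import ticket
print(ticket.sign_off())"
```

```text
the job is handed in; nothing more can be done
None
```

The tube stands upright in the bay, clamped at roughly 8–9 N (estimated from knob torque), with the knob let go, the hand clear and the job signed off; sign-off returned no verdict.

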